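Start the shoe dryer for twenty minutes

TASK

The clogs are in the shoe dryer: shut its lid fully, pressing it down gently rather than slamming it, then start the dryer for 20 minutes. As with any spring-wound timer, first twist the knob clockwise past the red top mark (30), then turn it back to 20; then let go, and leave the other things on the bench where they are.

Things in the scene. Friction and masses are not known exactly. Their poses are not given: they have to be found in the camera images.
- dryer: shoe dryer, fixed to the bench: pale box 300 mm deep (own x, front to back), 340 wide (own y), 125 high without its lid; z up. Origin: centre of the underside. The front 100 mm is a panel sloping up towards the back at 35 degrees to the horizontal, from 55 to 125 mm above the bench; behind it is the chamber with a pair of green clogs, all below its rim (125 mm)
- dryer_lid (a joint): lid angle, rad: 0 shut, grows as it opens upwards, at most 1.15. A flat plate with a smoked window, 205 mm from hinge to front edge, 340 wide, 14 thick, about 0.45 kg, hinged along the dryer's back rim. A friction stay holds it at any angle, so it must be pushed down all the way, with 1 to 6 N at the front edge
- lid_hinge (a point): middle of the lid's hinge line on the dryer's back rim, axes as the dryer's; the line runs along the dryer's y, and the underside of the lid passes through it
- lid_edge (a point): middle of the lid's front edge, on its upper face; moves with the lid. Own x points along the lid from front edge to hinge, z out of its upper face
- timer (a joint): turn of the timer knob, rad, growing clockwise seen from in front of the panel: pi/30 (0.1047) to the minute, 0 at the 0 mark, 3.142 at the 30-minute top mark (the last, red), stop at 3.49. It stays where it is left (it runs down too slowly to matter); turning takes about 0.06 N m
- dial (a point): centre of the white dial, on the panel face; fixed. Own z points out of the panel (up and to the front, 35 degrees from vertical), x up the slope, y left seen from the front. The dial is 102 mm across with thin marks every minute, long ones every 5: 0 points left, 15 up the slope, 30 (red) right; 20 is the fifth long mark, counting 0 as the first
- timer_grip (a point): on the timer knob's axis, 23 mm out from the panel; turns with the knob. Own z is the axis, out of the panel; own y points along the bar grip to its pointer end. The knob is a black disc 50 mm across reaching 8 mm from the panel, with a bar grip 15 mm wide, 46 long, from 8 to 36 mm out; white lines and a red tip mark the pointer end
- stretcher: mahogany boot stretcher with a brass crank handle, 390 mm long, 92 wide, 62 high; origin under its middle, toe towards its own +x; stands by, leave it alone
- shoehorn: pewter shoehorn lying flat, 235 mm long, 40 wide, 6 thick; stands by, leave it alone
- shoetree_a: ebonised shoe tree, 275 mm long, 66 wide, 72 high; stands by, leave it alone
- shoetree_b: the other ebonised shoe tree, the same size; stands by, leave it alone
- button_box: round horn button box, 90 mm across, 61 high; stands by, leave it alone
- cat_doorstop: black iron doorstop shaped like a sitting cat, 120 x 100 mm foot, 190 high; stands by, leave it alone
- polish_tin: round dark red polish tin, 78 mm across, 24 high; stands by, leave it alone

How it is judged:
By the outcome, as a careful person would: the job done as asked, in the order asked, and still so for the second after the job is handed in, with the robot touching nothing.
It also fails if it takes over 64 s, if anything falls off the work surface, if the arm or the gripper's body presses on something with over 40 N, if the wrist force passes 120 N, or if a joint passes its speed limit or range.

ROBOT

A 6-joint arm with a two-finger parallel gripper is mounted at the origin on the work surface. World frame = base frame: x ahead of the robot, y to its left, z up, the work surface at z = 0. Lengths are in m, angles in rad, forces in N, time in s.
With the tool pointing down it reaches from about 0.35 to 0.975 m from the base axis. Payload 4.9 kg.
Tool frame: the origin (TCP) lies between the finger pads; the fingertips stand 8 mm ahead of it and the grasp point (between the pads) lies 11 mm behind it; z points along the fingers, y is the direction in which the jaws open and shut (so a half turn about z gives the same grasp; the last joint's range is limited). The gripper opens to 85 mm and grips with 20 to 120 N. Pads are 22 mm wide; open, the fingers measure 114 mm over their backs; the gripper's body (76 mm by 85 mm) begins 54 mm behind the grasp point. The pads swing forward as they close: fully open they stand 13 mm farther back than shut.
Start: joints at [1.175, 0.053, 1.613, -0, 1.476, -0.119], TCP at [0.171, 0.601, 0.239] pointing down, gripper open.
Joint ranges: [-3.01, 3.01], [-1.01, 2.22], [0.06, 2.58], [-1.02, 4.17], [0.09, 2.62], [-3.14, 3.14]. Speed limits (rad/s): [2.57, 2.57, 3.14, 3.14, 3.14, 3.14].

INTERFACE

Orientations are given as a unit quaternion [x, y, z, w].
In Python, from cell import arm gives the robot as it stands.
- The arm moves only by the shell command python3 -m jog 'ROWS'. ROWS is JSON, one flat list of numbers, 7 for each row, row after row: the shift along the tool's x, y, z in cm, then the turn, a rotation vector about the tool's x, y, z in rad, then the opening, from 0 (shut) to 1 (fully open). A call has 1 to 5 rows; each row is the pose to reach, as a shift and turn from the pose commanded when the call began, along the tool's axes at that moment; what a row does not reach only later rows make up. A row lasts 1/10 s, in which the tool goes at most 50 mm and 8.59 degrees, less where a joint would pass 70% of its speed; a pose out of reach is approached as far as the arm can. A call with a gripper value outside its range is refused whole. The fingers move at their own pace and stop on an object; the grip force is fixed at half the most. Time passes only in rows, so rows that repeat a pose let the fingers close. It gives the time, the measured TCP pose, the force and the opening at its end, in the units of the state.
- arm.state(): the state, without advancing time (a new reading comes with each control period).
- arm.capture(name): name is "side" or "top" or "wrist"; returns a dict with "img" (480x640x3 uint8, red, green, blue), "vfov" (degrees; the focal length in pixels is half the picture's height over the tangent of half this angle, whatever the lens; pixels are square), "cx", "cy" (the principal point, pixels), "dist_coeffs" ([k1, k2, p1, p2, k3] as OpenCV has them; the pictures are not rectified), "rvec" (rotation vector, rad) and "tvec" (3), from world to camera coordinates, as OpenCV has them. Camera axes: x right, y down, z forward; pixel columns grow to the right and rows downward; lengths in m; the calibration is good to about 2 mm. A picture is of the moment at which its call begins. There is no depth.
- arm.close_job(): hands the job in, once; it reports no verdict.
The state is a dict: "clock": time; "qpos": joint angles; "qvel": joint speeds; "joint_efforts": joint torques, N m; "position": TCP position; "orientation": TCP orientation; "ft_force": force on the tool from outside, world axes, zero at the start; "moment": the same for the moment, N m; "opening": opening from 0.0 (shut) to 1.0 (fully open).
Only numpy, scipy, OpenCV 4.12 (cv2) and the standard library are available. Lean on these libraries where they do the work, as an engineer would, in place of code of your own. Each camera call takes 0.05 s, during which the arm holds its last target.

## Working session

There is one attempt and no reset: what is moved stays moved. The work goes in short steps, Python scripts to look and compute and a shell command to move; the robot and the scene stay as the last step left them, time stands still between calls to the robot, and variables do not carry over. Pictures are saved under pics/ and viewed, and the job is handed in when it is done.

```bash
ls; mkdir -p pics; python3 - <<'E'
from cell import arm
import cv2
for n in ["side","top","wrist"]:
    c=arm.capture(n); cv2.imwrite(f"pics/{n}0.png",c["img"][:,:,::-1])
    print(n,c["vfov"],c["cx"],c["cy"],c["dist_coeffs"],c["rvec"],c["tvec"])
print(arm.state())
E
```

```text
pics
side 55.7717232528222 320.6427468017942 242.7819642088386 [-0.00774262  0.          0.          0.          0.        ] [ 0.79363143  2.40377325 -1.26554248] [ 0.39873363 -0.09764317  1.37818872]
top 57.403137166892705 315.3185764523271 237.88630518196405 [-0.02718733  0.          0.          0.          0.        ] [ 2.17598263 -2.19945901  0.06564421] [0.02054901 0.5278008  1.22042096]
wrist 62.38560165330882 312.2967190109286 238.24803532842998 [-0.08531304  0.          0.          0.          0.        ] [-2.3265981  -1.75807832 -0.23718923] [-0.62461733 -0.03417258  0.37710794]
{'clock': 0.15, 'qpos': array([ 1.17498537e+00,  5.32443790e-02,  1.61399856e+00, -1.12505024e-06,
        1.47598730e+00, -1.19033092e-01]), 'qvel': array([-0.00023127, -0.00285574, -0.00453599, -0.00070975,  0.00314532,
        0.00208883]), 'joint_efforts': array([ 5.04753079e-04, -3.94238305e+01, -3.70724058e+01, -1.23457780e-04,
        4.59692208e-03, -5.30020282e-05]), 'position': array([0.17061997, 0.60076281, 0.23830921]), 'orientation': array([ 1.37947530e-01,  9.90439200e-01, -7.91954981e-04, -2.07913422e-04]), 'ft_force': array([-0.26332981,  0.21289324,  0.61411357]), 'moment': array([-0.00017798, -0.02231487, -0.01859325]), 'opening': 0.9988735621250378}
```

View pics/side0.png

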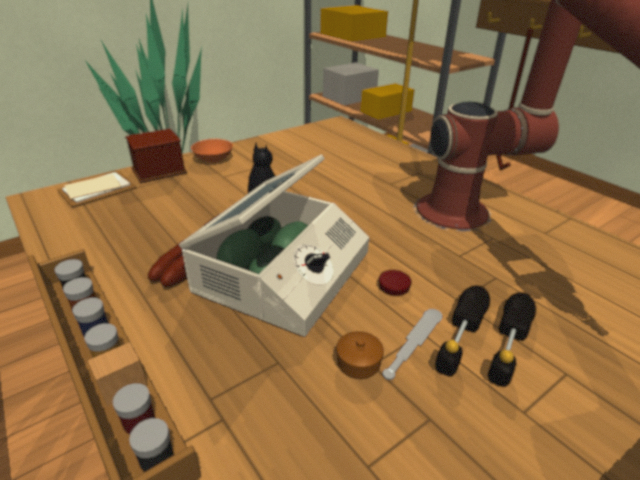

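View pics/top0.png

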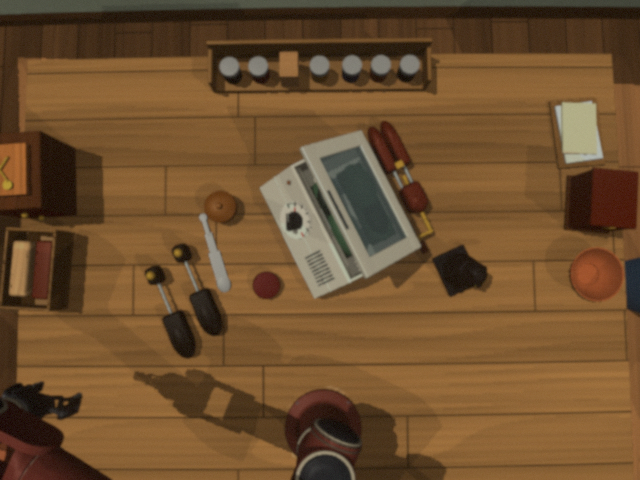

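View pics/wrist0.png

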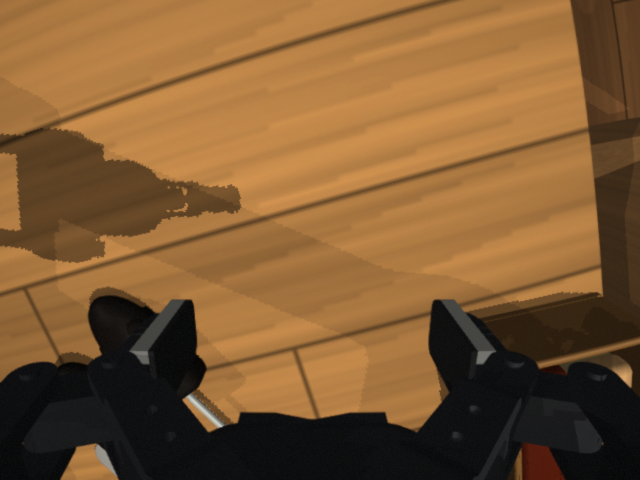

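```bash
cat > h.py <<'E'
import numpy as np, cv2
from cell import arm
from scipy.spatial.transform import Rotation as R
def cam(c):
    f=c["img"].shape[0]/2/np.tan(np.radians(c["vfov"])/2)
    K=np.array([[f,0,c["cx"]],[0,f,c["cy"]],[0,0,1.]])
    return K,np.array(c["dist_coeffs"],float),np.array(c["rvec"],float),np.array(c["tvec"],float)
def proj(c,P):
    K,d,r,t=cam(c); return cv2.projectPoints(np.array(P,float).reshape(-1,1,3),r,t,K,d)[0].reshape(-1,2)
def crop(c,x0,y0,x1,y1,s,name,pts=None):
    im=c["img"][y0:y1,x0:x1,::-1]
    im=cv2.resize(im,None,fx=s,fy=s,interpolation=cv2.INTER_CUBIC)
    if pts is not None:
        for p in pts:
            q=((np.array(p)+.5-[x0,y0])*s).astype(int); cv2.circle(im,tuple(int(v) for v in q),3,(255,0,255),1)
    cv2.imwrite(f"pics/{name}.png",im)
E
python3 - <<'E'
from h import *
c=arm.capture("top"); crop(c,250,120,450,310,4 if 0 else 3,"topz")
crop(c,255,165,355,305,4,"topz2")
c=arm.capture("side"); crop(c,140,140,400,340,3,"sidez")
E
```

```text
(no output)
```

View pics/topz.png

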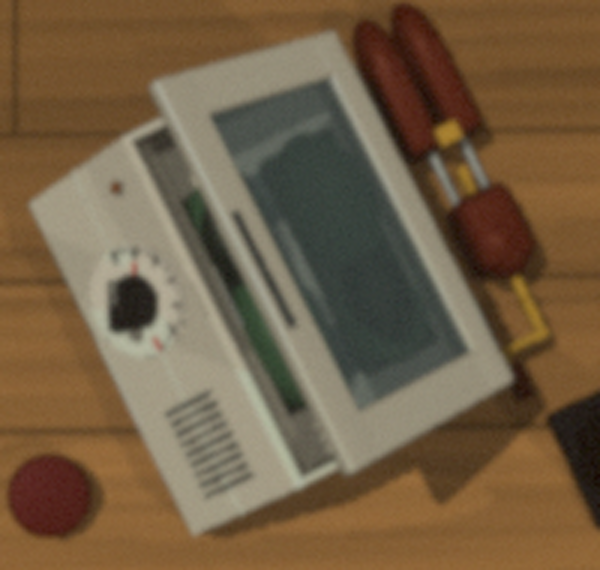

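View pics/sidez.png

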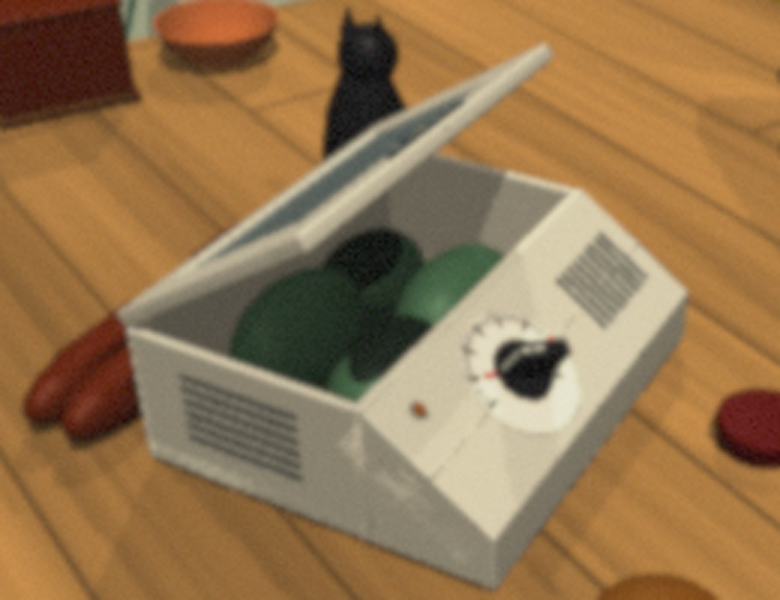

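```bash
cat > fit.py <<'E'
from h import *
from scipy.optimize import least_squares
T=arm.capture("top"); S=arm.capture("side")
obsT=[((-.15,.17,.055),(260,188.3)),((-.15,-.17,.055),(315,297.7)),((-.05,-.17,.125),(351,281.3)),((-.05,.17,.125),(294.3,166))]
obsS=[((-.15,.17,.055),(305,320)),((-.15,.17,0),(305,336)),((-.15,-.17,.055),(368.3,237.7)),((-.05,.17,.125),(260.7,276)),((-.05,-.17,.125),(333.3,204)),((.15,.17,.125),(183.3,249.3)),((.15,.17,0),(190.7,291.7))]
def W(p,P):
    return R.from_euler('z',p[2]).apply(np.array(P))+[p[0],p[1],0]
def res(p):
    r=[proj(T,W(p,[o[0] for o in obsT]))-[o[1] for o in obsT],proj(S,W(p,[o[0] for o in obsS]))-[o[1] for o in obsS]]
    return np.concatenate(r).ravel()
s=least_squares(res,[.5,0,-1.1],loss='soft_l1'); p=s.x
if __name__=="__main__":
    print(p,np.degrees(p[2])); print(res(p).reshape(-1,2).round(1))
E
python3 fit.py
```

```text
[ 0.5785981  -0.04381028 -1.11442701] -63.85196423880104
[[ 0.  -0.3]
 [ 0.5  1.1]
 [-0.6  1.9]
 [-3.3  0.1]
 [-0.3 -1.6]
 [-0.1  2. ]
 [ 0.2 -1.9]
 [-0.4  0.1]
 [ 0.6 -1.5]
 [-1.5 -0.4]
 [-0.4  1.7]]
```

```bash
cat > fit2.py <<'E'
from fit import *
n=np.array([-np.sin(np.radians(35)),0,np.cos(np.radians(35))]); up=np.array([np.cos(np.radians(35)),0,np.sin(np.radians(35))])
m=np.array([-.1,0,.09])
def dial_own(s,y): return m+s*up+np.array([0,y,0])
def rd(q): 
    P=W(p,dial_own(*q)); return np.concatenate([(proj(T,P)-[295.5,220.7])[0],(proj(S,P)-[314.3,264.3])[0]])
d=least_squares(rd,[0,0])
print("dial s,y",d.x,d.fun.round(1))
D=dial_own(*d.x)
def lid(q,l=.205,t=.014,y=0):
    th,xh=q; u=np.array([-np.cos(th),0,np.sin(th)]); w=np.array([np.sin(th),0,np.cos(th)])
    return np.array([xh,y,.125])+l*u+t*w
oT=[(299.5,147.2),(364.5,277.2)]
def rl(q):
    a=proj(T,[W(p,lid(q,y=.17)),W(p,lid(q,y=-.17))])-oT
    b=proj(S,W(p,lid(q,y=-.17)))-[322.2,155.2]
    return np.concatenate([a.ravel(),b.ravel()])
L=least_squares(rl,[.5,.15]); print("lid",L.x,L.fun.round(1))
th=L.x[0]
print("dial w",W(p,D),"lid edge w",W(p,lid(L.x)))
phis=np.radians(np.arange(0,360,15))
ring=[W(p,D+.051*(np.cos(a)*up+np.sin(a)*np.array([0,1,0]))) for a in phis]
own=[(-.15,.17,.055),(-.15,-.17,.055),(-.05,.17,.125),(-.05,-.17,.125),(.15,.17,.125),(.15,-.17,.125),(-.15,.17,0),(-.15,-.17,0),(.15,.17,0)]
pts=[W(p,o) for o in own]+ring+[W(p,lid(L.x,y=v)) for v in (.17,-.17)]+[W(p,lid(L.x,l=0,y=v)) for v in (.17,-.17)]+[W(p,D)]
crop(T,250,120,450,310,4 if 0 else 3,"tov",proj(T,pts)); crop(S,140,140,400,340,3,"sov",proj(S,pts))
w=arm.capture("wrist"); Rw=R.from_rotvec(w["rvec"]); C=-Rw.inv().apply(w["tvec"]); st=arm.state(); Rt=R.from_quat(st["orientation"])
print("cam in tool",Rt.inv().apply(C-st["position"]), (Rt.inv()*Rw.inv()).as_matrix().round(3))
E
python3 fit2.py
```

```text
dial s,y [-0.00438188  0.04088362] [-0.   0.1 -0.1  0. ]
lid [0.56621408 0.14720141] [0.6 1.  2.3 1.9 1.5 0.1]
dial w [0.5696466  0.06719473 0.08748665] lid edge w [ 0.57053534 -0.02738699  0.2467855 ]
cam in tool [ 0.06758879  0.00035736 -0.13353551] [[ 0.    -0.964 -0.267]
 [ 1.    -0.     0.   ]
 [-0.    -0.267  0.964]]
```

```bash
cd pics; python3 -c "
import cv2,numpy as np
a=cv2.imread('tov.png');b=cv2.imread('sov.png');print(a.shape,b.shape)"
```

```text
(570, 600, 3) (600, 780, 3)
```

View pics/tov.png

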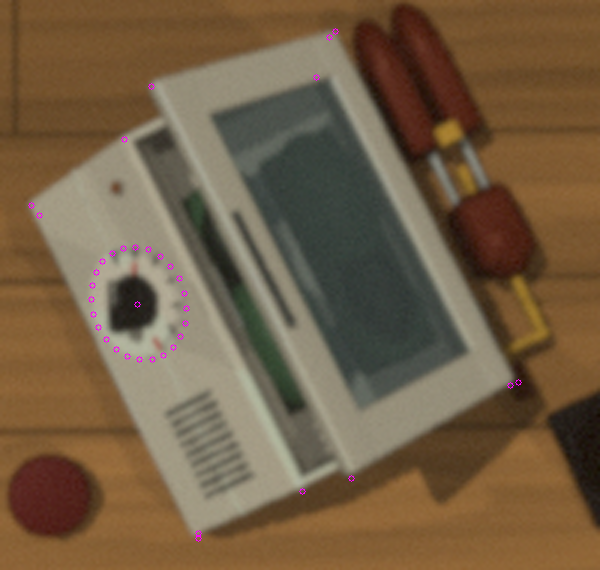

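View pics/sov.png

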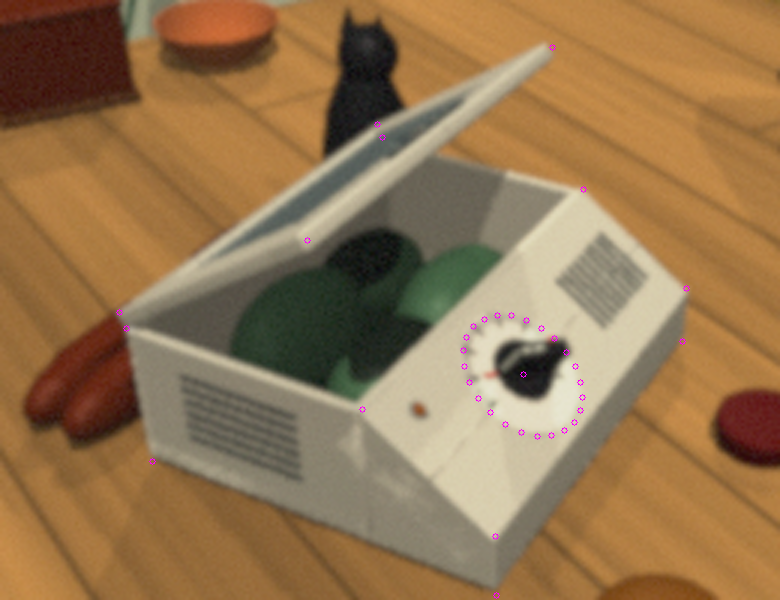

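The overlays agree with the picture: dryer yaw is about -63.9°, the dial centre is near (0.570, 0.067, 0.087), and the lid is open about 0.57 rad with its edge at z≈0.247. Next I plan the approach to the lid with the fingers shut.

```bash
cat > go.py <<'E'
from h import *
P0=np.array([0.5786,-0.0438,0]); YAW=-1.1144
def O(o): return R.from_euler('z',YAW).apply(np.array(o,float))+P0
def rel(pw,Rt=None,st=None):
    st=st or arm.state(); R0=R.from_quat(st["orientation"])
    s=R0.inv().apply(np.array(pw)-st["position"])*100
    r=(R0.inv()*Rt).as_rotvec() if Rt is not None else np.zeros(3)
    print("shift cm",s.round(2),"rot",r.round(3)); return s,r
def lidpt(th,l=.187,y=-.085,xh=.149,clear=0):
    return O([xh-l*np.cos(th)+(.014+clear)*np.sin(th),y,.125+l*np.sin(th)+(.014+clear)*np.cos(th)])
E
python3 - <<'E'
from go import *
st=arm.state(); print(st["clock"],st["position"],st["opening"])
for th in (.566,.4,.2,0):
    t=lidpt(th)+[0,0,.008]; print(th,t.round(4)); rel(t)
t=lidpt(.566)+[0,0,.008+.03]; print(t); rel(t)
E
```

```text
0.5 [0.17078772 0.60118599 0.23927962] 0.997786307706428
0.566 [ 0.5017 -0.0801  0.2451]
shift cm [-50.45 -56.49  -0.58] rot [0. 0. 0.]
0.4 [ 0.4945 -0.0653  0.2187]
shift cm [-49.35 -55.26   2.06] rot [0. 0. 0.]
0.2 [ 0.4884 -0.053   0.1839]
shift cm [-48.43 -54.25   5.54] rot [0. 0. 0.]
0 [ 0.4856 -0.0472  0.147 ]
shift cm [-48.   -53.76   9.23] rot [0. 0. 0.]
[ 0.50171379 -0.0800668   0.27509738]
shift cm [-50.45 -56.49  -3.58] rot [0. 0. 0.]
```

```bash
python3 -m jog '[-3,-3.3,-3,0,0,0,0,-6.5,-7.2,-5,0,0,0,0,-9.8,-10.9,-5,0,0,0,0,-13.1,-14.6,-5,0,0,0,0,-16.4,-18.3,-5,0,0,0,0]'; python3 -m jog '[-3.3,-3.7,0,0,0,0,0,-6.6,-7.4,0,0,0,0,0,-9.9,-11.1,0,0,0,0,0,-13.2,-14.8,0,0,0,0,0,-16.5,-18.5,0,0,0,0,0]'; python3 - <<'E'
from go import *
st=arm.state(); print(st["qpos"].round(3))
rel(lidpt(.566)+[0,0,.038])
E
```

```text
clock: 1.0
position: [0.2756, 0.3859, 0.2899]
orientation: [0.138, 0.991, 0.001, 0.001]
ft_force: [2.2, 0.1, 0.6]
opening: 0.141
clock: 1.5
position: [0.3837, 0.1626, 0.2897]
orientation: [0.138, 0.99, 0.0, 0.001]
ft_force: [0.8, 0.4, 0.1]
opening: -0.002
[ 0.222 -0.504  2.     0.     1.643 -1.073]
shift cm [-17.98 -20.12   1.47] rot [0. 0. 0.]
```

```bash
python3 -m jog '[-3.3,-3.7,0,0,0,0,0,-6.6,-7.4,0,0,0,0,0,-9.9,-11.1,0,0,0,0,0,-13.2,-14.8,0,0,0,0,0,-16.5,-18.5,0,0,0,0,0]'; python3 -m jog '[-0.9,-1,0,0,0,0,0,-1,-1.1,0,0,0,0,0]';  python3 - <<'E'
from go import *
st=arm.state(); print(st["qpos"].round(3),st["ft_force"])
rel(lidpt(.566)+[0,0,.008])
S=arm.capture("side"); crop(S,140,100,400,300,3,"s1"); 
E
```

```text
clock: 2.0
position: [0.492, -0.0608, 0.2897]
orientation: [0.138, 0.99, 0.0, 0.001]
ft_force: [0.6, 1.1, 0.6]
opening: 0.002
clock: 2.2
position: [0.4983, -0.0734, 0.289]
orientation: [0.139, 0.99, 0.0, -0.0]
ft_force: [-0.0, 0.6, -0.4]
opening: -0.001
[-0.294 -0.267  1.826  0.     1.583 -1.585] [-0.0244757   0.6256983  -0.39304606]
shift cm [-0.52 -0.55  4.39] rot [0. 0. 0.]
```

View pics/s1.png

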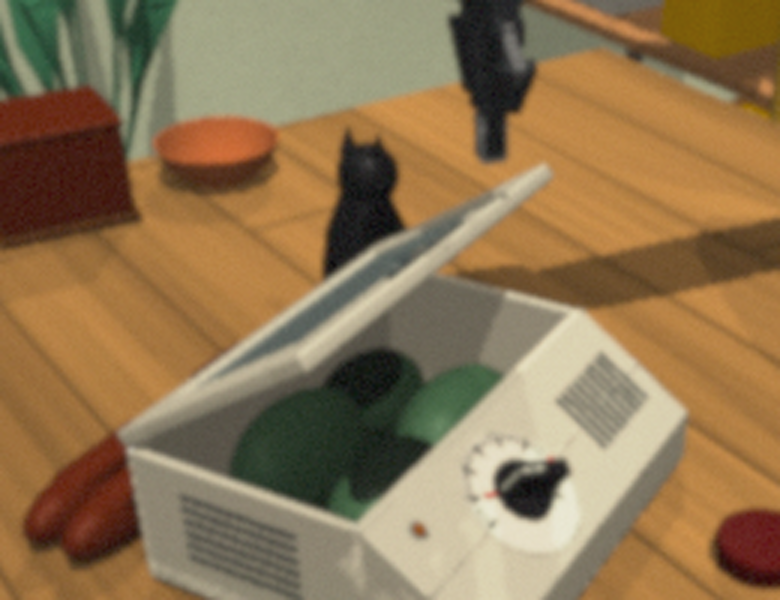

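The shut fingertips, at (490,155) in the crop, are above the lid's frame between the handle strip and the near corner. Going down to contact.

```bash
python3 -m jog '[-0.2,-0.2,1,0,0,0,0,-0.4,-0.4,2,0,0,0,0,-0.5,-0.5,3,0,0,0,0,-0.5,-0.5,3.6,0,0,0,0,-0.5,-0.5,4,0,0,0,0]'; python3 -m jog '[0,0,0.3,0,0,0,0,0.1,0.1,0.6,0,0,0,0,0.2,0.2,0.9,0,0,0,0,0.3,0.3,1.2,0,0,0,0,0.5,0.5,1.5,0,0,0,0]'; python3 - <<'E'
from go import *
for th in (.45,.4,.3,.2,.1,.05,0): print(th); rel(lidpt(th)+[0,0,.008])
E
```

```text
clock: 2.75
position: [0.5013, -0.0776, 0.2488]
orientation: [0.138, 0.99, 0.0, -0.0]
ft_force: [-0.5, -0.2, 2.5]
opening: 0.002
clock: 3.25
position: [0.4983, -0.0721, 0.2342]
orientation: [0.138, 0.99, -0.0, 0.001]
ft_force: [2.5, -1.7, 1.1]
opening: 0.002
0.45
shift cm [0.26 0.22 0.73] rot [0. 0. 0.]
0.4
shift cm [0.56 0.55 1.55] rot [0. 0. 0.]
0.3
shift cm [1.08 1.13 3.26] rot [0. 0. 0.]
0.2
shift cm [1.48 1.57 5.04] rot [0. 0. 0.]
0.1
shift cm [1.77 1.88 6.86] rot [0. 0. 0.]
0.05
shift cm [1.86 1.99 7.79] rot [0. 0. 0.]
0
shift cm [1.92 2.06 8.72] rot [0. 0. 0.]
```

```bash
python3 -m jog '[0.1,0.1,0.4,0,0,0,0,0.2,0.2,0.8,0,0,0,0,0.4,0.4,1.2,0,0,0,0,0.6,0.6,1.6,0,0,0,0,0.7,0.7,2,0,0,0,0]'; python3 -m jog '[0.1,0.1,0.4,0,0,0,0,0.2,0.2,0.8,0,0,0,0,0.4,0.4,1.2,0,0,0,0,0.5,0.5,1.6,0,0,0,0,0.6,0.6,2,0,0,0,0]'; python3 -m jog '[0.1,0.1,0.4,0,0,0,0,0.2,0.2,0.8,0,0,0,0,0.2,0.3,1.1,0,0,0,0,0.3,0.4,1.4,0,0,0,0,0.3,0.4,1.7,0,0,0,0]'; python3 - <<'E'
from go import *
for th in (.2,.1,.05,0): print(th); rel(lidpt(th)+[0,0,.008])
S=arm.capture("side"); crop(S,140,100,400,300,3,"s2"); 
E
```

```text
clock: 3.75
position: [0.493, -0.0632, 0.2138]
orientation: [0.138, 0.99, -0.0, -0.0]
ft_force: [1.7, -0.5, 1.6]
opening: 0.001
clock: 4.25
position: [0.4891, -0.0559, 0.194]
orientation: [0.138, 0.99, -0.0, 0.0]
ft_force: [2.3, -1.1, 1.8]
opening: 0.001
clock: 4.75
position: [0.4869, -0.0509, 0.1769]
orientation: [0.138, 0.99, 0.0, -0.001]
ft_force: [-1.1, 1.2, 2.7]
opening: -0.001
0.2
shift cm [-0.21 -0.16 -0.7 ] rot [0. 0. 0.]
0.1
shift cm [0.07 0.15 1.13] rot [0. 0. 0.]
0.05
shift cm [0.16 0.26 2.06] rot [0. 0. 0.]
0
shift cm [0.22 0.32 2.99] rot [0. 0. 0.]
```

View pics/s2.png

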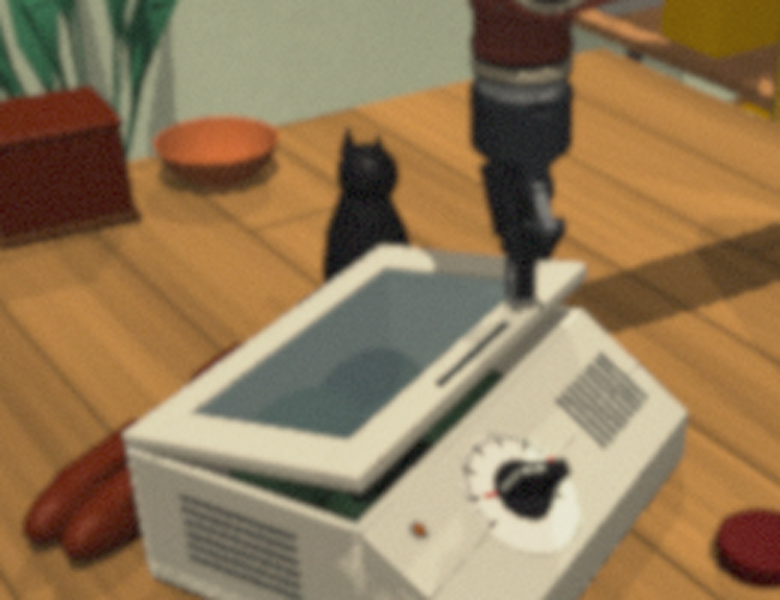

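The lid is following the fingertips, which touch its frame at (520,300), and is at about 0.15 rad. I'll do the last 3 cm more slowly and watch the force.

```bash
python3 -m jog '[0,0,0.3,0,0,0,0,0,0.1,0.6,0,0,0,0,0.1,0.1,0.9,0,0,0,0,0.1,0.2,1.2,0,0,0,0,0.1,0.2,1.5,0,0,0,0]'; python3 -m jog '[0,0,0.2,0,0,0,0,0,0,0.4,0,0,0,0,0,0,0.6,0,0,0,0,0,0.1,0.8,0,0,0,0,0,0.1,1,0,0,0,0]'; python3 -m jog '[0,0,0.1,0,0,0,0,0,0,0.2,0,0,0,0,0,0,0.3,0,0,0,0]'
```

```text
clock: 5.3
position: [0.4867, -0.0489, 0.162]
orientation: [0.138, 0.99, 0.0, -0.0]
ft_force: [-0.7, 0.2, 1.9]
opening: 0.003
clock: 5.8
position: [0.4871, -0.0482, 0.1521]
orientation: [0.138, 0.99, -0.0, -0.0]
ft_force: [-1.1, -0.1, 1.7]
opening: -0.001
clock: 6.1
position: [0.4871, -0.048, 0.1492]
orientation: [0.138, 0.99, 0.0, -0.0]
ft_force: [-1.3, 0.8, 1.8]
opening: 0.003
```

```bash
python3 -m jog '[0,0,0.1,0,0,0,0,0,0,0.2,0,0,0,0]';python3 -m jog '[0,0,0.1,0,0,0,0,0,0,0.1,0,0,0,0]';python3 -m jog '[0,0,0.1,0,0,0,0,0,0,0.1,0,0,0,0]'
```

```text
clock: 6.3
position: [0.4872, -0.048, 0.1472]
orientation: [0.138, 0.99, 0.0, -0.0]
ft_force: [-1.9, 0.6, 2.6]
opening: 0.002
clock: 6.5
position: [0.4872, -0.048, 0.147]
orientation: [0.138, 0.99, 0.0, -0.0]
ft_force: [-3.5, 2.3, 4.8]
opening: -0.003
clock: 6.7
position: [0.4872, -0.048, 0.147]
orientation: [0.138, 0.99, 0.0, -0.0]
ft_force: [-5.8, 0.8, 9.9]
opening: 0.001
```

```bash
python3 -m jog '[0,0,0.1,0,0,0,0,0,0,0.1,0,0,0,0]';python3 -m jog '[0,0,-0.3,0,0,0,0,0,0,-0.8,0,0,0,0,0,0,-2,0,0,0,0,0,0,-5,0,0,0,0.5]'; python3 - <<'E'
from go import *
st=arm.state(); print(st["position"],st["qpos"].round(3))
# dial frame
a=np.radians(35)
Rd=R.from_euler('z',YAW)
n=Rd.apply([-np.sin(a),0,np.cos(a)]); up=Rd.apply([np.cos(a),0,np.sin(a)]); left=Rd.apply([0,1,0])
D=O(np.array([-.1,0,.09])+-.00438*np.array([np.cos(a),0,np.sin(a)])+[0,.0409,0]); print("D",D,"n",n)
S=arm.capture("side"); crop(S,140,100,400,300,3,"s3"); T=arm.capture("top"); crop(T,250,120,450,310,3,"t3")
E
```

```text
clock: 6.9
position: [0.4873, -0.048, 0.1469]
orientation: [0.138, 0.99, 0.0, -0.0]
ft_force: [-8.6, 3.3, 15.5]
opening: 0.0
clock: 7.3
position: [0.4853, -0.0477, 0.192]
orientation: [0.138, 0.99, 0.0, -0.003]
ft_force: [-0.6, 0.3, -0.0]
opening: 0.154
[ 0.48526947 -0.047679    0.19200014] [-0.251 -0.248  1.972 -0.     1.423 -1.545]
D [0.56966089 0.0672106  0.08748774] n [-0.2527844   0.51486889  0.81915204]
```

View pics/s3.png

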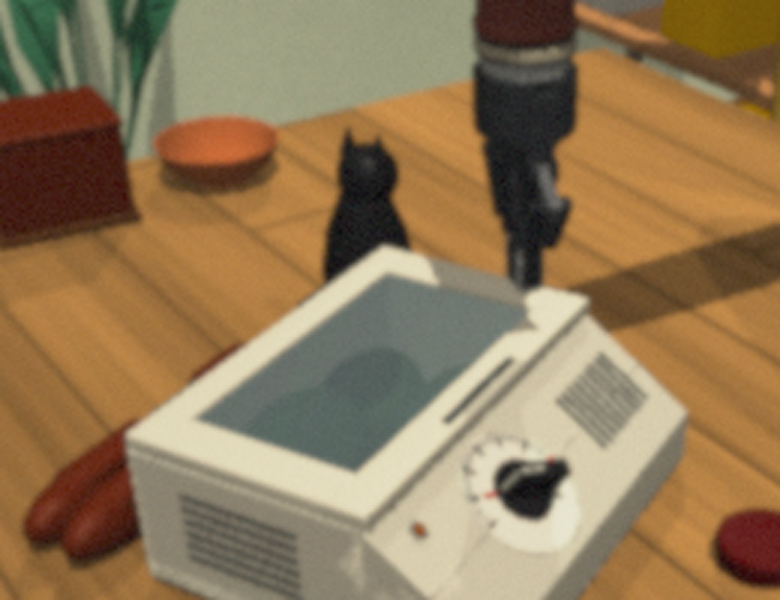

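View pics/t3.png

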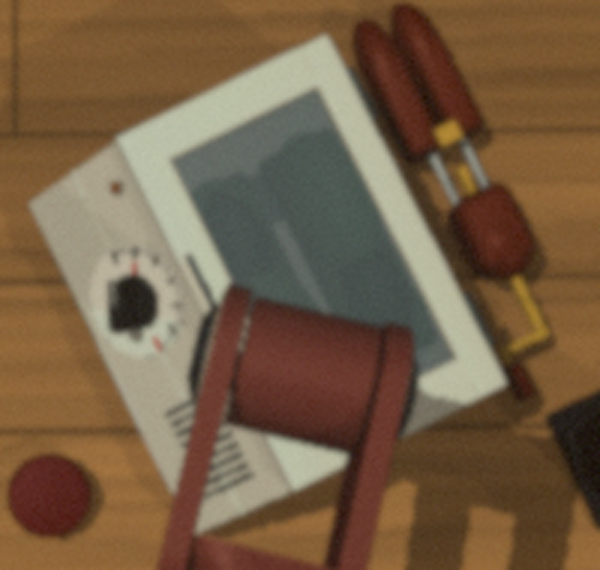

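Lid shut: its front edge sits flush on the rim (side view, (590,300) to (365,525)), contact was at the predicted height of 0.139 m, and I pressed to about 15 N. Next I go to a viewing pose in front of the dial with the tool along the panel normal.

```bash
cat >> go.py <<'E'
_a=np.radians(35); _Rd=R.from_euler('z',YAW)
n=_Rd.apply([-np.sin(_a),0,np.cos(_a)]); up=_Rd.apply([np.cos(_a),0,np.sin(_a)]); left=_Rd.apply([0,1,0])
D=np.array([0.56966,0.06721,0.08749])
E
python3 - <<'E'
from go import *
st=arm.state(); R0=R.from_quat(st["orientation"])
z=R0.apply([0,0,1]); ax=np.cross(z,-n); ang=np.arctan2(np.linalg.norm(ax),z@-n)
Rt=R.from_rotvec(ax/np.linalg.norm(ax)*ang)*R0
rel(D+.16*n,Rt); print(Rt.as_quat())
ty=Rt.apply([0,1,0]); print("tool y in dial (left,up)",ty@left,ty@up)
E
```

```text
shift cm [ 1.61 20.16 -1.94] rot [ 0.454 -0.401 -0.   ]
[ 0.13253556  0.94446299 -0.24889162  0.16875112]
tool y in dial (left,up) 0.6707603960064634 -0.7416741138460023
```

```bash
python3 -m jog '[0.2,3,-3,0.07,-0.06,0,1,0.5,7,-4,0.17,-0.15,0,1,0.8,11,-4,0.27,-0.24,0,1,1.2,15,-3,0.37,-0.33,0,1,1.6,19,-2,0.45,-0.4,0,1]'; python3 - <<'E'
from go import *
st=arm.state(); R0=R.from_quat(st["orientation"]); print(st["qpos"].round(3))
z=R0.apply([0,0,1]); ax=np.cross(z,-n); ang=np.arctan2(np.linalg.norm(ax),z@-n); print("tilt err",ang)
rel(D+.16*n)
w=arm.capture("wrist"); cv2.imwrite("pics/w1.png",w["img"][:,:,::-1])
print(proj(w,[D,D+.051*left,D-.051*left,D+.051*up]).round(0))
E
```

```text
clock: 7.9
position: [0.524, 0.1415, 0.2156]
orientation: [0.131, 0.945, -0.247, 0.168]
ft_force: [0.1, -0.1, -0.5]
opening: 1.0
[ 0.413 -0.108  1.893 -0.621  1.369 -0.749]
tilt err 0.003981463030734849
shift cm [-0.46  0.73 -0.52] rot [0. 0. 0.]
[[320. 229.]
 [363. 276.]
 [273. 179.]
 [271. 272.]]
```

View pics/w1.png

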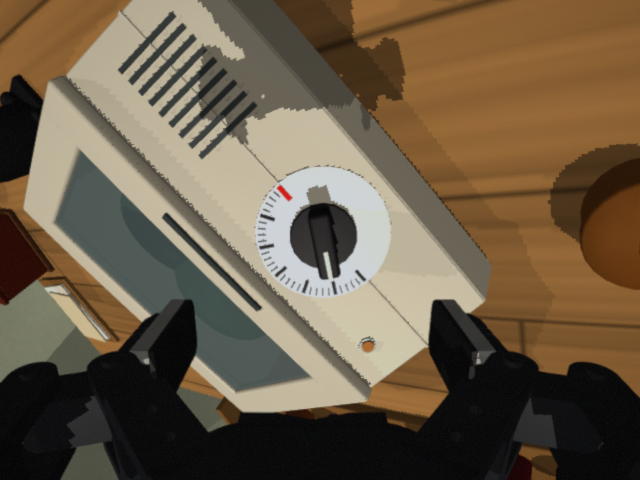

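```bash
python3 - <<'E'
from go import *
from scipy.optimize import least_squares
w=arm.capture("wrist")
im=w["img"][150:310,240:410]; hsv=cv2.cvtColor(im,cv2.COLOR_RGB2HSV)
m=((hsv[:,:,1]<30)&(hsv[:,:,2]>170)).astype(np.uint8)
m=cv2.morphologyEx(m,cv2.MORPH_CLOSE,np.ones((9,9)))
cs,_=cv2.findContours(m,cv2.RETR_EXTERNAL,cv2.CHAIN_APPROX_NONE); c=max(cs,key=cv2.contourArea)
e=cv2.fitEllipse(cv2.convexHull(c)); ce=np.array(e[0])+[240,150]; print("ellipse",ce,e[1],e[2])
A=np.linspace(0,2*np.pi,72,endpoint=False)
def ring(D,r=.051): return np.array([D+r*(np.cos(t)*left+np.sin(t)*up) for t in A])
def res(q):
    D2=D+q[0]*left+q[1]*up; f=cv2.fitEllipse(proj(w,ring(D2)).astype(np.float32)); return np.array(f[0])-ce
s=least_squares(res,[0,0],diff_step=1e-3,x_scale=.01); print("dial shift left,up",s.x,res(s.x))
D2=D+s.x[0]*left+s.x[1]*up; print("D2",D2, cv2.fitEllipse(proj(w,ring(D2)).astype(np.float32)))
pts=[D2]
for mn in range(0,31,5):
    t=mn*np.pi/30; pts.append(D2+.045*(np.cos(t)*left+np.sin(t)*up))
for mn in (4,5,6,7):
    t=mn*np.pi/30; pts.append(D2+.036*n+.021*(np.cos(t)*left+np.sin(t)*up))
crop(w,240,150,410,310,4,"w1z",proj(w,pts))
crop(w,240,150,410,310,4,"w1n")
E
```

```text
ellipse [311.49063873 240.39968109] (132.14295959472656, 137.0330047607422) 89.73497009277344
dial shift left,up [0.00486794 0.00175681] [-7.62939453e-06  7.62939453e-06]
D2 [0.57466392 0.06806358 0.08849767] ((311.4906311035156, 240.39968872070312), (129.99684143066406, 135.04734802246094), 89.03101348876953)
```

View pics/w1z.png

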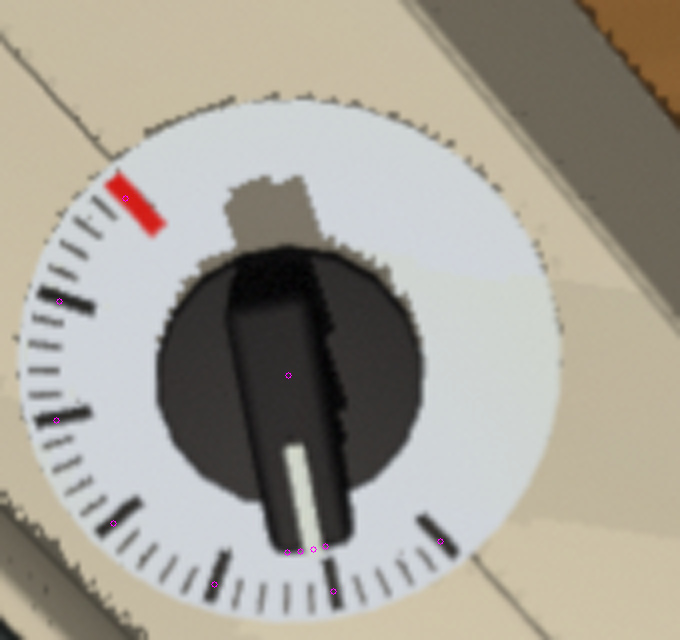

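The image shows the dial clearly: the red 30 mark is at upper left of the crop (135,205), and the pointer's white line ends at about (313,550), on the 5-minute mark, so about 0.52 rad. I'll move closer, align the jaws across the bar and measure again.

```bash
sed -i 's/^D=np.*/D=np.array([0.57466,0.06806,0.08850])/' go.py; cat >> go.py <<'E'
def grot(phi,k=-1):  # tool orientation, z=-n, tool y at phi+k*90deg in (left,up)
    t=phi+k*np.pi/2; y=np.cos(t)*left+np.sin(t)*up; z=-n; x=np.cross(y,z)
    return R.from_matrix(np.stack([x,y,z],1))
E
python3 - <<'E'
from go import *
rel(D+.10*n,grot(.524)); print(arm.state()["position"])
E
```

```text
shift cm [-1.52  0.4   5.19] rot [ 0.006 -0.009 -0.195]
[0.52141611 0.1449648  0.2093359 ]
```

```bash
python3 -m jog '[-0.6,0.2,2,0,0,-0.1,0.55,-1.2,0.4,4,0.01,-0.01,-0.2,0.55,-1.5,0.4,5.2,0.01,-0.01,-0.2,0.55,-1.5,0.4,5.2,0.01,-0.01,-0.2,0.55,-1.5,0.4,5.2,0.01,-0.01,-0.2,0.55]'; cat > dial.py <<'E'
from go import *
from scipy.optimize import least_squares
import sys
w=arm.capture("wrist")
hsv=cv2.cvtColor(w["img"],cv2.COLOR_RGB2HSV)
m=((hsv[:,:,1]<30)&(hsv[:,:,2]>150)).astype(np.uint8); 
mk=np.zeros_like(m); c0=proj(w,[D])[0]; cv2.circle(mk,tuple(int(v) for v in c0),140,1,-1)
m=cv2.morphologyEx(m*mk,cv2.MORPH_OPEN,np.ones((5,5)))
cs,_=cv2.findContours(m,cv2.RETR_EXTERNAL,cv2.CHAIN_APPROX_NONE)
c=np.concatenate([k for k in cs if cv2.contourArea(k)>800]); hull=cv2.convexHull(c)[:,0,:].astype(float)
A=np.linspace(0,2*np.pi,360,endpoint=False)
def ring(D,r=.051): return np.array([D+r*(np.cos(t)*left+np.sin(t)*up) for t in A])
def res(q):
    P=proj(w,ring(D+q[0]*left+q[1]*up+q[2]*n)); d=np.linalg.norm(hull[:,None]-P[None],axis=2); i=d.argmin(1)
    ctr=P.mean(0); return np.linalg.norm(hull-ctr,axis=1)-np.linalg.norm(P[i]-ctr,axis=1)
s=least_squares(res,[0,0,0],x_scale=.005,diff_step=1e-2,loss='soft_l1'); print("dial shift left,up,n mm",(s.x*1e3).round(2),"rms",np.sqrt((res(s.x)**2).mean()).round(2),len(hull))
s2=least_squares(lambda q:res([q[0],q[1],0]),[0,0],x_scale=.005,diff_step=1e-2,loss='soft_l1'); print("n=0:",(s2.x*1e3).round(2))
pts=[D+s.x[0]*left+s.x[1]*up]+list(ring(D+s.x[0]*left+s.x[1]*up)[::10])
st=arm.state(); R0=R.from_quat(st["orientation"]); off=st["position"]-D
print("tcp rel dial left,up,n mm",(np.array([off@left,off@up,off@n])*1e3).round(1),"q",st["qpos"].round(3),"tilt",(R0.apply([0,0,1])@-n).round(5))
for mn in range(0,31,5):
    t=mn*np.pi/30; pts.append(D+s.x[0]*left+s.x[1]*up+.045*(np.cos(t)*left+np.sin(t)*up))
cv2.imwrite(f"pics/{sys.argv[1]}.png",w["img"][:,:,::-1]); x,y=[int(v) for v in c0]
crop(w,max(0,x-100),max(0,y-100),min(640,x+100),min(480,y+100),3,sys.argv[1]+"z",proj(w,pts))
E
python3 dial.py w2
```

```text
clock: 8.5
position: [0.5516, 0.1127, 0.1758]
orientation: [0.038, 0.952, -0.267, 0.143]
ft_force: [0.1, 0.3, 0.6]
opening: 0.554
dial shift left,up,n mm [-0.43 -0.81  1.75] rms 0.58 48
n=0: [-0.03 -0.69]
tcp rel dial left,up,n mm [ -0.7   9.  100.9] q [ 0.348 -0.039  1.9   -0.644  1.274 -0.952] tilt 0.99999
```

View pics/w2.png

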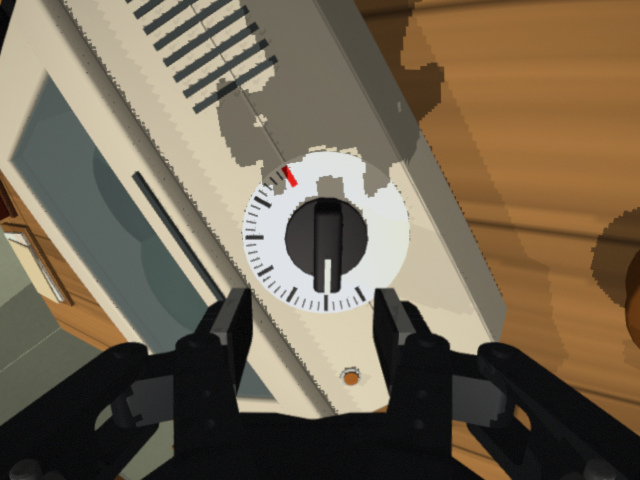

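View pics/w2z.png

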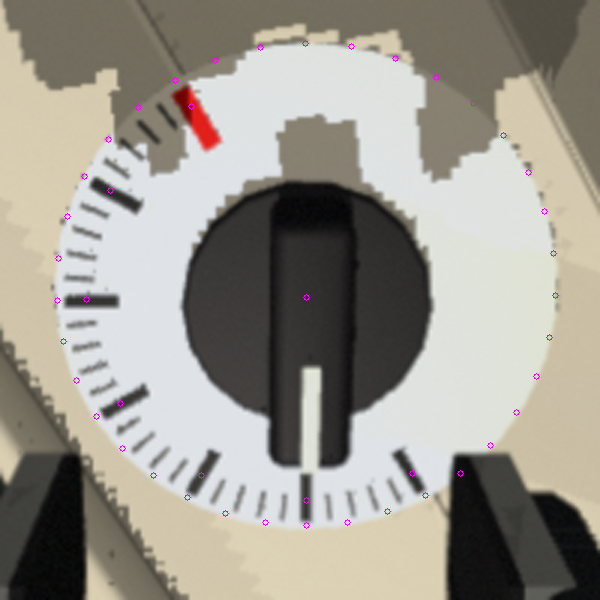

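```bash
python3 -m jog '[0,0,0,0,0,0,0.55,0,0,0,0,0,0,0.55]'; python3 - <<'E'
from go import *
D=D-.0003*left-.0006*up
for h in (.06,.020):
    rel(D+h*n,grot(.524))
st=arm.state(); print(st["position"],st["qvel"].round(3))
E
```

```text
clock: 8.75
position: [0.5517, 0.1136, 0.1763]
orientation: [0.037, 0.952, -0.267, 0.144]
ft_force: [0.1, 0.0, 0.4]
opening: 0.549
shift cm [0.46 0.82 4.12] rot [-0.005  0.002 -0.009]
shift cm [0.47 0.84 8.12] rot [-0.005  0.002 -0.009]
[0.55170997 0.11362704 0.17634376] [ 0.002  0.005  0.002 -0.001 -0.001 -0.001]
```

Settled. Approach to the grip height with the fingers open, in two stages.

```bash
python3 -m jog '[0.3,0.4,1.5,0,0,0,0.55,0.5,0.8,3,0,0,-0.01,0.55,0.5,0.8,4.1,0,0,-0.01,0.55,0.5,0.8,4.1,0,0,-0.01,0.55,0.5,0.8,4.1,0,0,-0.01,0.55]'; python3 - <<'E'
from go import *
D=D-.0003*left-.0006*up
rel(D+.020*n,grot(.524))
w=arm.capture("wrist"); cv2.imwrite("pics/w3.png",w["img"][:,:,::-1])
E
```

```text
clock: 9.25
position: [0.558, 0.0984, 0.1357]
orientation: [0.032, 0.952, -0.268, 0.141]
ft_force: [-0.2, -0.6, 0.2]
opening: 0.553
shift cm [-0.15  0.03  3.85] rot [-0.006 -0.     0.002]
```

View pics/w3.png

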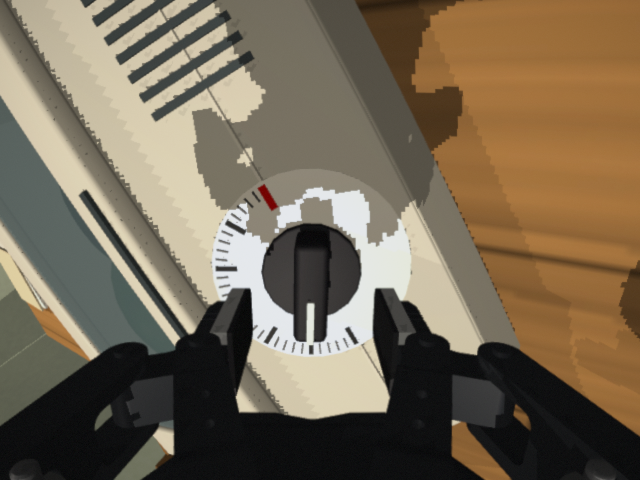

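```bash
python3 -m jog '[-0.1,0,1.3,0,0,0,0.55,-0.1,0,2.6,-0.01,0,0,0.55,-0.1,0,3.5,-0.01,0,0,0.55,-0.1,0,3.8,-0.01,0,0,0.55,-0.1,0,3.8,-0.01,0,0,0.55]'; python3 - <<'E'
from go import *
D=D-.0003*left-.0006*up
rel(D+.020*n,grot(.524))
w=arm.capture("wrist"); cv2.imwrite("pics/w4.png",w["img"][:,:,::-1])
E
```

```text
clock: 9.8
position: [0.5684, 0.0786, 0.1048]
orientation: [0.031, 0.954, -0.263, 0.141]
ft_force: [0.3, -0.3, -0.1]
opening: 0.548
shift cm [-0.06  0.03  0.04] rot [ 0.004 -0.     0.002]
```

View pics/w4.png

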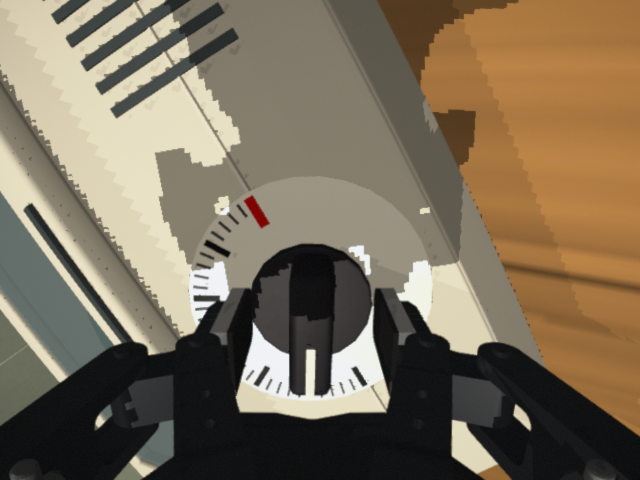

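The jaws straddle the bar evenly: the bar is at x≈311 and the pads at about 240 and 380. Closing.

```bash
python3 -m jog '[0,0,0,0,0,0,0.3,0,0,0,0,0,0,0,0,0,0,0,0,0,0,0,0,0,0,0,0,0]';python3 -m jog '[0,0,0,0,0,0,0,0,0,0,0,0,0,0]'; python3 -c "
from go import *
s=arm.state();print(s['qpos'].round(3),s['moment'].round(3))"
```

```text
clock: 10.25
position: [0.5691, 0.079, 0.1069]
orientation: [0.031, 0.954, -0.264, 0.142]
ft_force: [-2.9, -2.0, 6.7]
opening: 0.159
clock: 10.45
position: [0.569, 0.079, 0.1068]
orientation: [0.031, 0.954, -0.264, 0.142]
ft_force: [-3.9, -2.2, 5.7]
opening: 0.164
[ 0.275  0.05   1.938 -0.671  1.127 -0.942] [-0.491  0.336 -0.329]
```

```bash
python3 -m jog '[0,0,-0.2,0,0,0.05,0,0,0,-0.2,0,0,0.18,0,0,0,-0.2,0,0,0.31,0,0,0,-0.2,0,0,0.44,0,0,0,-0.2,0,0,0.57,0]'; python3 -c "
from go import *
s=arm.state();print(s['qpos'].round(3),s['moment'].round(3))
w=arm.capture('wrist'); cv2.imwrite('pics/w5.png',w['img'][:,:,::-1])"
```

```text
clock: 10.95
position: [0.5688, 0.0787, 0.1071]
orientation: [0.3, 0.906, -0.213, 0.212]
ft_force: [4.7, -7.4, -2.8]
opening: 0.164
[ 0.275  0.049  1.938 -0.673  1.127 -0.367] [-0.725 -0.505  0.181]
```

View pics/w5.png

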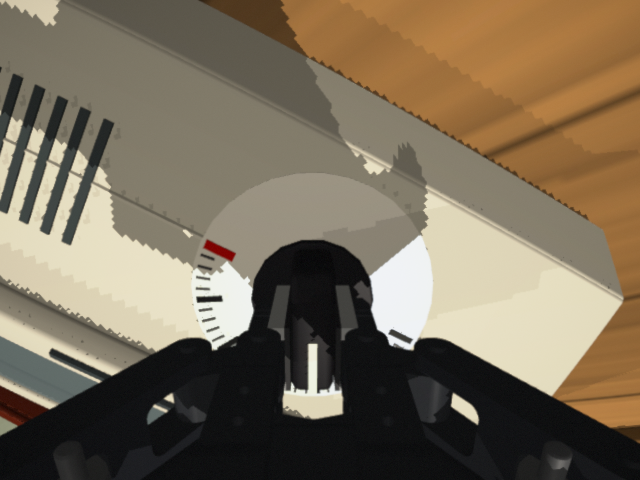

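The knob turns with the jaws, the bar staying vertical at x≈312. Continuing clockwise.

```bash
python3 -m jog '[0,0,0,0,0,0.14,0,0,0,0,0,0,0.28,0,0,0,0,0,0,0.42,0,0,0,0,0,0,0.56,0,0,0,0,0,0,0.7,0]'; python3 -m jog '[0,0,0,0,0,0.14,0,0,0,0,0,0,0.28,0,0,0,0,0,0,0.42,0,0,0,0,0,0,0.56,0,0,0,0,0,0,0.7,0]';  python3 -c "
from go import *
s=arm.state();print(s['qpos'].round(3),s['moment'].round(3))
w=arm.capture('wrist'); cv2.imwrite('pics/w6.png',w['img'][:,:,::-1])"
```

```text
clock: 11.5
position: [0.5685, 0.0784, 0.1071]
orientation: [0.592, 0.748, -0.128, 0.272]
ft_force: [2.9, -8.3, -2.0]
opening: 0.16
clock: 12.0
position: [0.568, 0.0784, 0.107]
orientation: [0.813, 0.499, -0.028, 0.299]
ft_force: [1.6, -8.3, -0.8]
opening: 0.164
[ 0.275  0.049  1.939 -0.673  1.13   1.033] [-1.009 -0.056 -0.137]
```

View pics/w6.png

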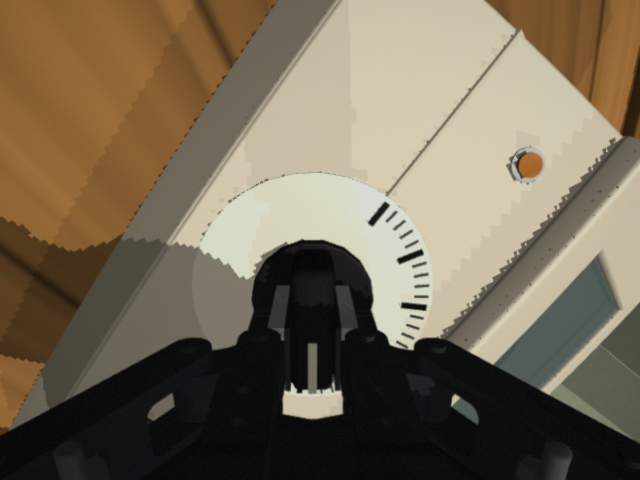

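```bash
python3 -m jog '[0,0,0,0,0,0.14,0,0,0,0,0,0,0.28,0,0,0,0,0,0,0.42,0,0,0,0,0,0,0.56,0,0,0,0,0,0,0.7,0]'; python3 -m jog '[0,0,0,0,0,0.05,0,0,0,0,0,0,0.1,0,0,0,0,0,0,0.1,0]';  python3 -c "
from go import *
s=arm.state();print(s['qpos'].round(3),s['moment'].round(3))
w=arm.capture('wrist'); cv2.imwrite('pics/w7.png',w['img'][:,:,::-1])"
```

```text
clock: 12.55
position: [0.5677, 0.0786, 0.1067]
orientation: [0.935, 0.19, 0.076, 0.29]
ft_force: [0.3, -7.5, -1.1]
opening: 0.164
clock: 12.85
position: [0.5676, 0.0787, 0.1067]
orientation: [0.943, 0.145, 0.09, 0.286]
ft_force: [1.5, -7.5, -1.9]
opening: 0.164
[ 0.275  0.049  1.939 -0.672  1.13   1.828] [-0.763  0.046 -0.334]
```

View pics/w7.png

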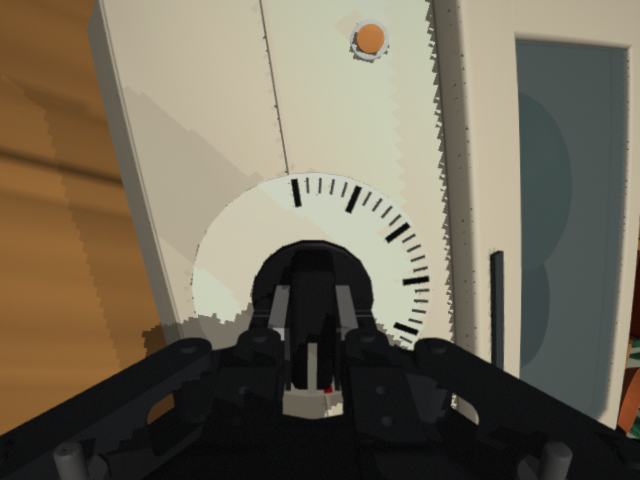

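Pointer past the red mark: red shows at (328,390), on the far side of the pointer line at x≈312, and q6 puts the knob at about 3.29 rad. Now I turn back about 1.2 rad.

```bash
python3 -m jog '[0,0,0,0,0,-0.14,0,0,0,0,0,0,-0.28,0,0,0,0,0,0,-0.42,0,0,0,0,0,0,-0.56,0,0,0,0,0,0,-0.7,0]'; python3 -m jog '[0,0,0,0,0,-0.14,0,0,0,0,0,0,-0.28,0,0,0,0,0,0,-0.42,0,0,0,0,0,0,-0.5,0,0,0,0,0,0,-0.5,0]';  python3 -m jog '[0,0,0,0,0,0,0,0,0,0,0,0,0,0]'; python3 -c "
from go import *
s=arm.state();print(s['qpos'].round(3),s['moment'].round(3))
w=arm.capture('wrist'); cv2.imwrite('pics/w8.png',w['img'][:,:,::-1]); crop(w,232,320,392,440,5,'w8z')"
```

```text
clock: 13.4
position: [0.5679, 0.0784, 0.1069]
orientation: [0.834, 0.463, -0.015, 0.3]
ft_force: [1.8, -8.4, -1.1]
opening: 0.162
clock: 13.9
position: [0.5682, 0.0784, 0.1071]
orientation: [0.695, 0.653, -0.088, 0.287]
ft_force: [2.6, -7.9, -2.1]
opening: 0.158
clock: 14.1
position: [0.5682, 0.0783, 0.1071]
orientation: [0.695, 0.653, -0.087, 0.288]
ft_force: [3.5, -8.1, -2.0]
opening: 0.16
[ 0.275  0.049  1.939 -0.673  1.129  0.627] [-0.943 -0.183 -0.064]
```

View pics/w8.png

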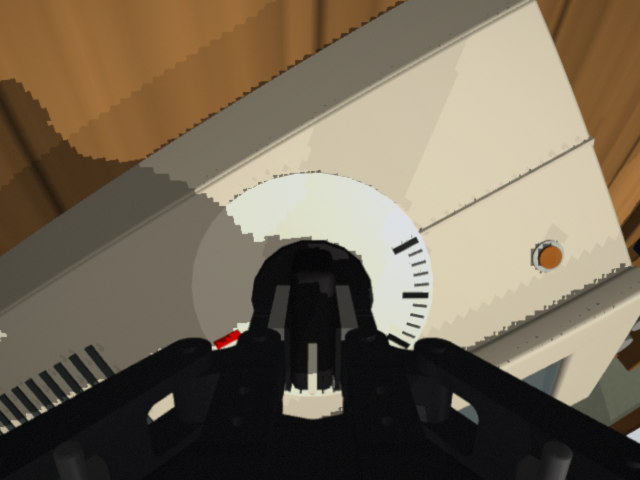

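View pics/w8z.png

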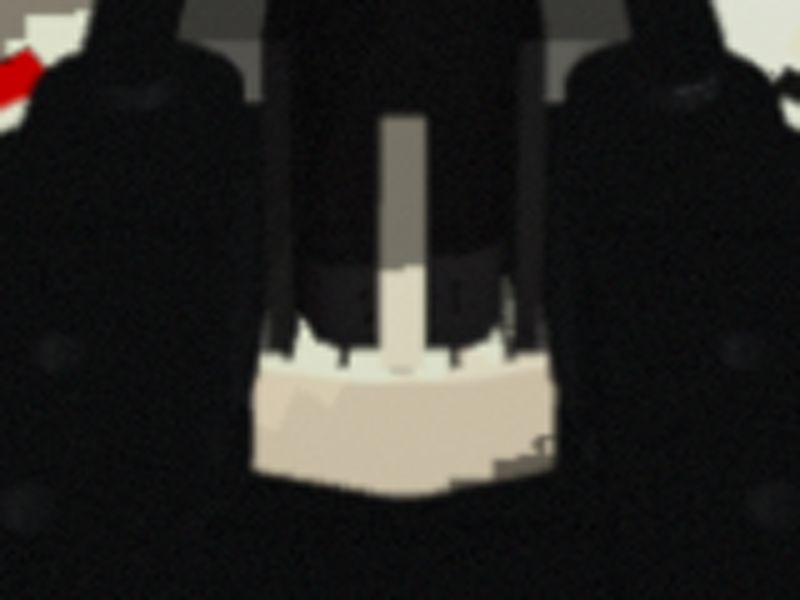

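The minor marks at x≈345 and 455 sit evenly either side of the pointer at 402, with the long 20 mark directly behind it. Releasing and backing off along the axis.

```bash
python3 -m jog '[0,0,0,0,0,0,0.3,0,0,0,0,0,0,0.5,0,0,0,0,0,0,0.55,0,0,0,0,0,0,0.55]'; python3 -m jog '[0,0,-1,0,0,0,0.55,0,0,-3,0,0,0,0.55,0,0,-6,0,0,0,0.55,0,0,-9,0,0,0,0.55,0,0,-9,0,0,0,0.55]'; python3 dial.py w9; python3 -c "
from go import *
w=arm.capture('wrist');D=D-.0003*left-.0006*up
pts=[]
for mn in (19,20,21):
    t=mn*np.pi/30; u=np.cos(t)*left+np.sin(t)*up; pts+=[D+.036*n+.021*u,D+.036*n+.008*u]
x,y=[int(v) for v in proj(w,[D])[0]]
crop(w,x-60,y-20,x+60,y+90,6,'w9p',proj(w,pts)); print(proj(w,pts).round(1))
"
```

```text
clock: 14.55
position: [0.5684, 0.0806, 0.1075]
orientation: [0.696, 0.653, -0.085, 0.286]
ft_force: [-0.8, -0.3, -0.5]
opening: 0.547
clock: 15.05
position: [0.5473, 0.1288, 0.1867]
orientation: [0.696, 0.653, -0.082, 0.288]
ft_force: [0.8, -0.0, 0.8]
opening: 0.549
dial shift left,up,n mm [-0.45 -0.8   0.82] rms 1.39 38
n=0: [-0.49 -0.73]
tcp rel dial left,up,n mm [  1.1   0.9 116.4] q [ 0.373 -0.05   1.894 -0.633  1.291  0.614] tilt 0.99995
[[312.1 288.3]
 [309.7 267.2]
 [308.3 288.4]
 [308.3 267.3]
 [304.5 288.3]
 [306.8 267.2]]
```

View pics/w9z.png

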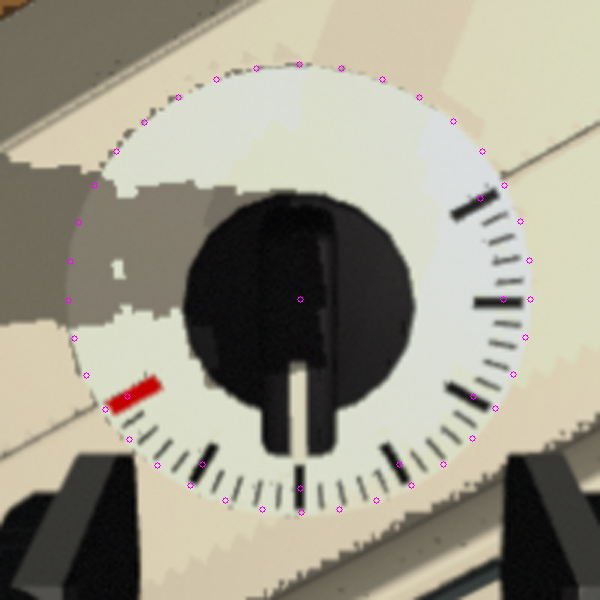

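View pics/w9p.png

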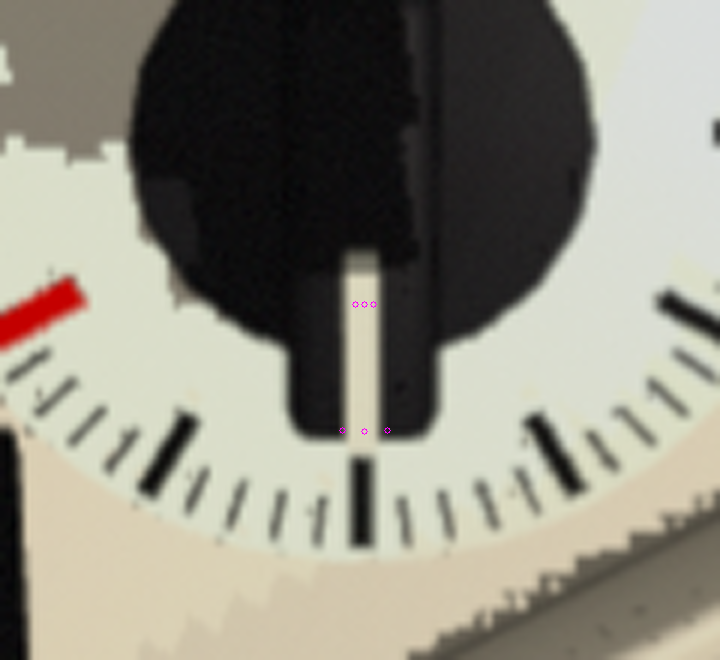

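Pointer line on the fifth long mark (20), within a fraction of a minute. Final look at the lid and the bench.

```bash
python3 -m jog '[0,0,-4,0,0,0,0.55,0,0,-6,0,0,0,0.55,0,0,-6,0,0,0,0.55]'; python3 -c "
from go import *
S=arm.capture('side'); cv2.imwrite('pics/s9.png',S['img'][:,:,::-1])
T=arm.capture('top'); cv2.imwrite('pics/t9.png',T['img'][:,:,::-1])
crop(S,140,140,400,340,3,'s9z',proj(S,[O([-.056,.17,.139]),O([-.056,-.17,.139]),O([-.05,.17,.125])]))"
```

```text
clock: 15.45
position: [0.5309, 0.1577, 0.2324]
orientation: [0.696, 0.653, -0.084, 0.287]
ft_force: [0.4, 0.4, -0.0]
opening: 0.552
```

View pics/s9z.png

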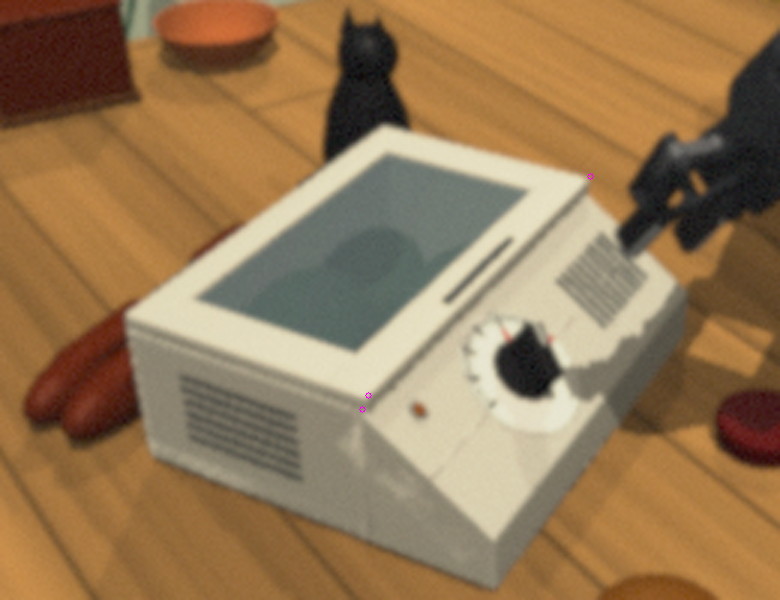

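View pics/t9.png

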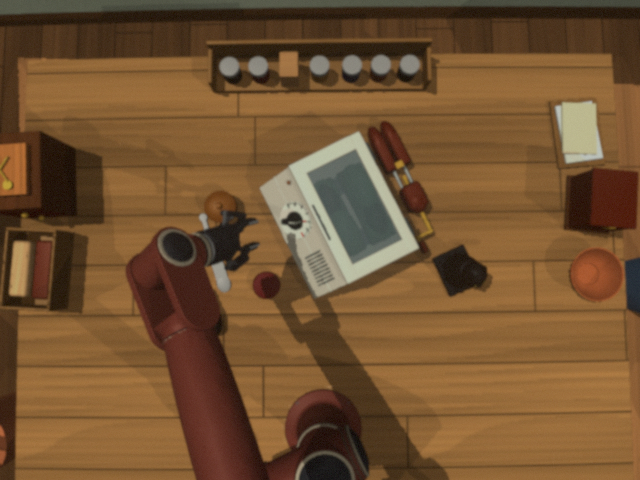

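View pics/s9.png

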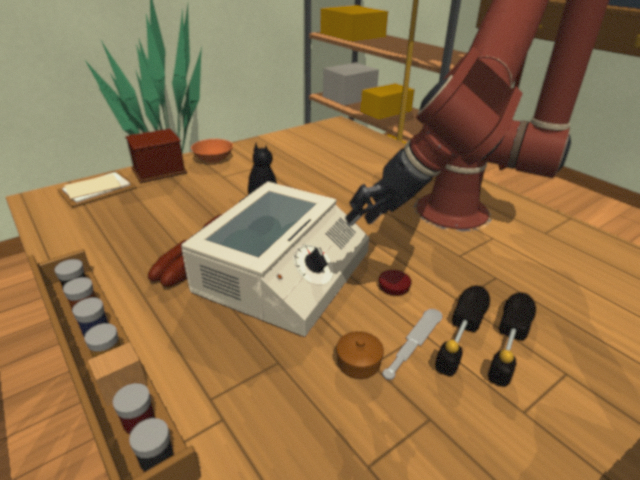

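The lid is flush, everything else stands where it did, and the arm is well clear. Handing in.

```bash
python3 -c "
from cell import arm
print(arm.close_job()); print(arm.state()['clock'])"
```

```text
the job is handed in; nothing more can be done
None
the job is handed in; nothing more can be done
```

The dryer lid is shut and the timer is set to 20 minutes. I handed the job in shortly after 15.5 s on the robot's clock; the limit is 64 s.

- **Lid:** I pressed it down slowly with the closed fingertips, following its arc. It met the rim at the expected height of 0.139 m, and I then pressed to about 15 N upward (about 18 N in all) to make sure it was fully home. The last side view shows it flush.
- **Timer:** I gripped the bar at about 5 minutes and turned it clockwise past the red mark to about 3.29 rad. That figure comes from the wrist joint angle, and the camera also showed the pointer beyond the red. I then turned it back and let go. The final wrist picture shows the pointer on the fifth long mark, within a fraction of a minute of 20.
- **Afterwards:** The arm was clear and the force readings were near zero. The side and top pictures show nothing else on the bench visibly moved.

**Checks that disagreed:**
- The first dial position from the top and side cameras was about 5 mm off the wrist camera's. I used the wrist camera's, and a second wrist measurement agreed with it to about 1 mm.
- Closing the grip pushed the tool out about 2 mm with roughly 5 N outward, probably the fingertips touching the knob's disc. I eased back 2 mm before turning, and the forces stayed below 10 N while turning.

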